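# Roll the polished tube into the drilling jig with the hand float

### The arm

A 6-joint arm with a two-finger parallel gripper is mounted at the origin on the work surface. World frame = base frame: x ahead of the robot, y to its left, z up, the work surface at z = 0. Lengths are in mm, angles in rad, forces in N, time in s.
With the tool pointing down it reaches from about 350 to 975 mm from the base axis. Payload 7.1 kg.
Tool frame: the origin (TCP) lies at the very end of the fingers, on their centre line; the grasp point (between the pads) lies 19 mm behind it (ctrl.grip_point_offset is the distance from the TCP to the grasp point, in mm); x points along the fingers, y is the direction in which the jaws open and shut, and the axes are right-handed (so a half turn about x gives the same grasp; the last joint's range is limited). The gripper opens to 88 mm and grips with 3 to 60 N. Pads are 20 mm wide; open, the fingers measure 115 mm over their backs; the gripper's body (75 mm by 178 mm) begins 61 mm behind the grasp point.
Start: joints at [-1.291, 0.423, 1.63, -0, 1.089, -0.019], TCP at [184.001, -597.284, 222.675] pointing down, gripper open.
Joint ranges: [-3, 3], [-0.9, 2.11], [0.09, 2.58], [-1.31, 4.45], [0.11, 2.69], [-2.54, 2.54]. Speed limits (rad/s): [2.39, 2.39, 3.01, 3.14, 3.14, 3.14].

### API

Orientations are given as a rotation vector (axis times angle).
In Python, from workcell import ctrl, vision, workorder gives the robot as it stands.
- The arm moves only by the shell command python3 -m crank 'ROWS'. ROWS is JSON, a list of rows, each a list of 3 entries, a list of its own where there are three numbers: the shift along the tool's x, y, z in m, then the turn, a rotation vector about the tool's x, y, z in rad, then the finger opening in m, from 0 to 0.0878. In form: [[[dx, dy, dz], [wx, wy, wz], jaw], ...]. A call has exactly 8 rows; each row shifts and turns the commanded pose from where the row before left it, along the tool's axes as they then stand; what a row does not reach is not made up. A row lasts 1/12 s, in which the tool goes at most 41.7 mm and 7.16 degrees, less where a joint would pass 70% of its speed; a pose out of reach is approached as far as the arm can. A call with a gripper value outside its range is refused whole. The fingers move at their own pace and stop on an object; the grip force is fixed at half the most. Time passes only in rows, so rows that do not move let the fingers close, or fill a call up. It gives the time, the measured TCP pose, the force and the opening at its end, in the units of the state.
- ctrl.get_obs(): the state, without advancing time (a new reading comes with each control period).
- vision.get_image(name): name is "side" or "top"; returns a dict with "img" (384x512x3 uint8, blue, green, red), "mtx" (3x3 intrinsics, pixels), "rvec" (rotation vector, rad) and "tvec" (3), from world to camera coordinates, as OpenCV has them. Camera axes: x right, y down, z forward; pixel columns grow to the right and rows downward; lengths in mm; the calibration is good to about 2 mm. A picture is of the moment at which its call begins. There is no depth.
- workorder.close_job(): hands the job in, once; it reports no verdict.
The state is a dict: "t": time; "qpos": joint angles; "qvel": joint speeds; "joint_torque": joint torques, N m; "ee_pos": TCP position; "orientation": TCP orientation; "ft_force": force on the tool from outside, world axes, zero at the start; "moment": the same for the moment, N m; "width": finger opening in mm.
Only numpy, scipy, OpenCV 4.12 (cv2) and the standard library are available. Lean on these libraries where they do the work, as an engineer would, in place of code of your own. Each camera call takes 0.05 s, during which the arm holds its last target.

### The job

Pick up the rubber-faced hand float by its handle, lay its flat face on top of the polished tube and roll the tube with it along the bench, over the low wooden lip and on until it is fully home against the fence, along its whole length. The tube is thin-walled and polished: press only gently (10 N or so), never touch it with the gripper itself, do not shove it from the side or lift it, and leave the other things alone. Then put the float back down flat on the open bench, clear of the tube and the jig, and let go of it.

Things in the scene. Friction and masses are not known exactly. Their poses are not given: they have to be found in the camera images.
- tube_middle (a point): Middle of the polished aluminium tube (60 mm diameter, 140 mm long, 0.17 to 0.35 kg), on its axis, 30 mm above what it lies on. Own y is the tube's axis; x, z turn as it rolls. It starts lying before the lip, its axis 105 to 150 mm from the fence's face, askew by up to 0.09 rad. A flat face rolling it without slip travels twice as far as the tube.
- jig: Jig on the bench: parallel pale strips 200 mm long, fence and lip. Origin on the bench under the middle of the fence's face; x is the rolling direction, into the fence; y along it. Fence 45 mm high (the float passes over), x 0 to 22 mm. Lip 10 mm wide, firm but adjustable: middle at x -63 to -55 mm, 2.5 to 7 mm high, so the tube's top lifts as much. Tube home: axis at x = -30 mm.
- float_grip (a point): Hand float, loose, 0.3 kg, standing on its face: a plywood board 160 (own x) by 90 (own y) by 18 mm with a black rubber face beneath, and an upright dark wooden handle rib across its middle, 26 mm thick (x), 86 mm long (y), 18 to 68 mm above the face. This point is in the rib's middle, 48 mm above the face; z up. Pinch the rib across its 26 mm.
Not all that is in view belongs to the job. What is shaped like the part that bears tube_middle but orange is not meant.

How it is judged (in metres and radians):
On the way, in this order (a step that is already met when the one before it is completed fails the run):
1. the float is laid on top of the tube while the tube is still before the lip (contact force between float and tube above 1 N and x of tube_middle in the frame of jig below -0.07 m and height (world z) of float_grip above 0.1 m), for 0.1 s.
2. the tube is home against the fence (axis within 2.5 mm of touching, square within 0.05 rad, centred along the fence within 30 mm, down in the nest) (x of tube_middle in the frame of jig between -0.0325 and -0.027 m and height (world z) of tube_middle below 0.033 m and y of tube_middle in the frame of jig between -0.03 and 0.03 m and angle between the y axis of tube_middle and the y axis of jig, either way round below 0.05 rad), for 0.2 s.
At the end, for the whole second after the job is handed in: Tube at rest in the nest, within 2.5 mm of touching the fence, parallel to it within 0.05 rad, its middle within 30 mm of the fence's middle; float at rest flat on its face on the bench (within 5 mm of standing height, tilt under 0.08 rad), touching neither tube nor jig (all of step 2 and linear speed of each of tube, float below 0.01 m/s and height (world z) of float_grip below 0.053 m and angle between float_grip's own z axis and vertical below 0.08 rad and contact force between float and tube below 0.05 N and contact force between float and jig below 0.05 N).
It fails at once if the float presses the tube with more than 35 N (contact force between float and tube above 35 N).
It fails at once if the gripper or arm touches the tube (contact force between any of the fingers, the arm and tube above 0.5 N).
It fails at once if the float shoves the tube from the side (its face below 45 mm above the bench while touching the tube) (contact force between float and tube above 0.5 N and height (world z) of float_grip below 0.093 m).
It fails at once if the tube is lifted (axis more than 45 mm above the bench) (height (world z) of tube_middle above 0.045 m).
It fails at once if another thing on the bench is moved by more than 20 mm (distance of any of jar, tape, screwdriver, wrench, glue_a, glue_b, offcut from where it was at the start of the episode above 0.02 m).
It also fails if it takes over 72 s, if anything falls off the work surface, if the arm or the gripper's body presses on something with over 40 N, if the wrist force passes 120 N, or if a joint passes its speed limit or range.

## Working session

There is one attempt and no reset: what is moved stays moved. The work goes in short steps, Python scripts to look and compute and a shell command to move; the robot and the scene stay as the last step left them, time stands still between calls to the robot, and variables do not carry over. Pictures are saved under pics/ and viewed, and the job is handed in when it is done.

```bash
ls; mkdir -p pics
python3 - <<'E'
from workcell import ctrl, vision, workorder
import cv2,numpy as np
o=ctrl.get_obs()
for k,v in o.items(): print(k,v)
for n in("side","top"):
    d=vision.get_image(n); cv2.imwrite(f"pics/{n}0.png",d["img"])
    R=cv2.Rodrigues(np.array(d["rvec"],float))[0]; print(n,np.round(d["mtx"],1).tolist(),"cam",(-R.T@np.array(d["tvec"]).ravel()).round(1))
E
```

```text
pics
t 0.0
qpos [-1.29103504e+00  4.23806280e-01  1.63067515e+00 -9.87349520e-07
  1.08861722e+00 -1.90186635e-02]
qvel [-5.73730948e-04 -7.38462473e-05  4.77330509e-04  4.94312250e-05
  8.15103979e-04  2.35452517e-03]
joint_torque [-7.81182134e-04 -5.44610167e+01 -2.73664784e+01  6.44418737e-02
  2.28663313e-02 -8.43858470e-05]
ee_pos [ 183.83200797 -596.77469396  221.92911774]
orientation [ 2.06111792  0.31180913 -2.06152785]
ft_force [-0.17018046 -0.03968614  0.19194129]
moment [-1.41441923e-04 -3.98743220e-02  8.55615871e-05]
width 88.01343221303529
side [[422.2, 0.0, 252.2], [0.0, 422.2, 193.3], [0.0, 0.0, 1.0]] cam [ 278.  -642.   678.3]
top [[361.3, 0.0, 249.8], [0.0, 361.3, 189.9], [0.0, 0.0, 1.0]] cam [455.8  19.2 911.7]
```

View pics/side0.png

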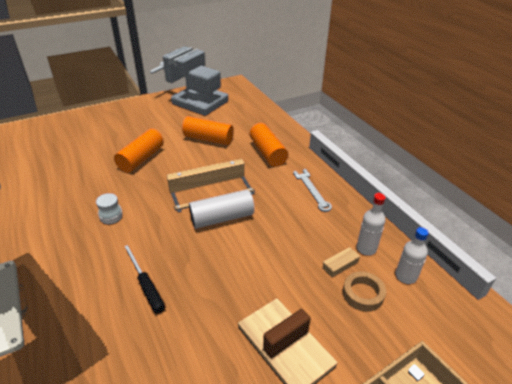

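View pics/top0.png

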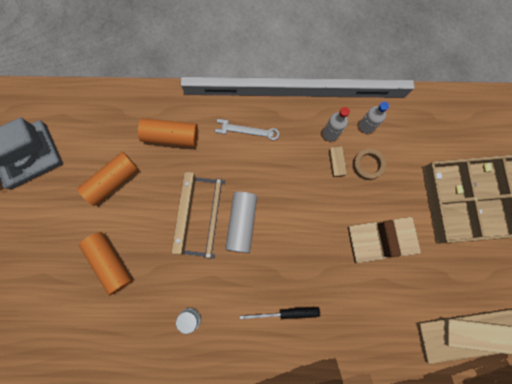

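The side view shows the tube at about (222,209) with the fence behind it, and the float at (287,340). In the top view the fence is at (184,213), the lip at (213,218), the tube at (241,222) and the float at (385,240). Three orange tubes are decoys. Next I'll measure positions.

```bash
cat > h.py <<'E'
import cv2,numpy as np
from workcell import ctrl, vision
def cam(n):
    d=vision.get_image(n); R=cv2.Rodrigues(np.array(d["rvec"],float))[0]
    return d["img"],np.array(d["mtx"]),R,np.array(d["tvec"],float).ravel()
def ray(c,px,z):
    _,K,R,t=c; C=-R.T@t; v=R.T@np.linalg.inv(K)@np.array([px[0],px[1],1.]); return C+v*(z-C[2])/v[2]
def proj(c,P):
    _,K,R,t=c; p=K@(R@np.array(P,float)+t); return p[:2]/p[2]
E
python3 - <<'E'
from h import *
c=cam("top"); s=cam("side")
for p in [(0,0),(511,0),(0,383),(511,383)]: print(p,ray(c,p,0).round())
im=c[0]
cv2.imwrite("pics/topj.png",cv2.resize(im[160:270,160:270],None,fx=5,fy=5,interpolation=cv2.INTER_CUBIC))
cv2.imwrite("pics/topf.png",cv2.resize(im[200:280,335:435],None,fx=6,fy=6,interpolation=cv2.INTER_CUBIC))
cv2.imwrite("pics/sidej.png",cv2.resize(s[0][150:240,155:265],None,fx=6,fy=6,interpolation=cv2.INTER_CUBIC))
E
```

```text
(0, 0) [1181.  741.    0.]
(511, 0) [1205. -727.    0.]
(0, 383) [172. 591.   0.]
(511, 383) [ 186. -597.    0.]
```

View pics/topj.png

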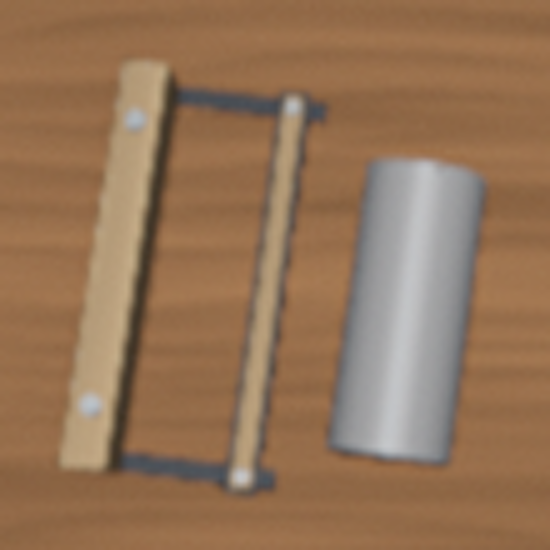

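View pics/topf.png

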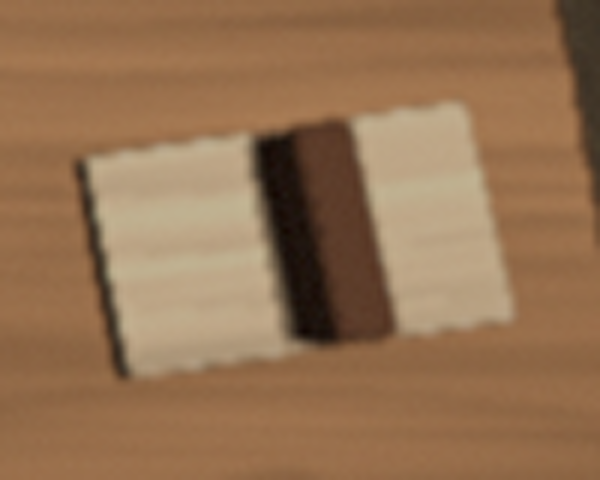

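View pics/sidej.png

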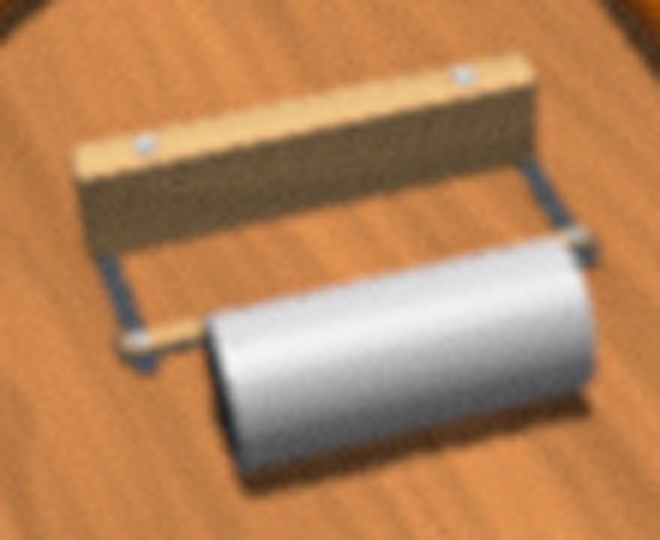

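Run:
```python
from h import *
c=cam("top"); s=cam("side"); im=c[0]
hsv=cv2.cvtColor(im,cv2.COLOR_BGR2HSV)
def big(m,box):
    z=np.zeros_like(m);x0,y0,x1,y1=box;z[y0:y1,x0:x1]=m[y0:y1,x0:x1]
    cs,_=cv2.findContours(z,cv2.RETR_EXTERNAL,cv2.CHAIN_APPROX_NONE); return max(cs,key=cv2.contourArea)
def rect(ct,z,name):
    r=cv2.minAreaRect(ct);b=cv2.boxPoints(r); W=np.array([ray(c,p,z)[:2] for p in b])
    e=[np.linalg.norm(W[i]-W[(i+1)%4]) for i in range(4)]
    i=int(np.argmax(e[:2])); d=W[(i+1)%4]-W[i]; a=np.arctan2(d[1],d[0])
    print(name,"px",np.round(b,1).tolist(),"mid",W.mean(0).round(1),"edges",np.round(e,1),"long ang",round(np.arctan(np.tan(a)),4)); return W
S=hsv[...,1];V=hsv[...,2];H=hsv[...,0]
print("tube hsv",hsv[222,241],"fence",hsv[213,184],"bench",hsv[222,270],"lip",hsv[218,213],"rib",hsv[238,393],"board",hsv[240,370])
rect(big(((S<70)&(V>90)).astype(np.uint8)*255,(222,180,265,260)),30,"tube")
rect(big(((S<125)&(V>135)).astype(np.uint8)*255,(165,165,200,260)),45,"fence")
rect(big(((S<125)&(V>120)).astype(np.uint8)*255,(200,170,224,260)),5,"lip")
rect(big(((S<125)&(V>135)).astype(np.uint8)*255,(345,210,392,270)),18,"boardL")
m=((S<125)&(V>135)).astype(np.uint8)*255
z=np.zeros_like(m);z[210:270,345:424]=m[210:270,345:424]
pts=cv2.findNonZero(z); rect(pts,18,"board all")
mm=(V<110).astype(np.uint8)*255
rect(big(mm,(372,212,405,262)),68,"rib")
# manual corners
f=lambda x,y:((x+.5)/5-.5+160,(y+.5)/5-.5+160)
for n,z,ps in [("fence top",45,[(122,60),(172,68),(60,468),(110,468)]),("lip",5,[(280,97),(305,97),(230,488),(255,488)]),("tube30",30,[(370,160),(487,170),(330,450),(450,464)])]:
    print(n,[ray(c,f(*p),z)[:2].round(1).tolist() for p in ps])
g=lambda x,y:((x+.5)/6-.5+335,(y+.5)/6-.5+200)
print("board",[ray(c,g(*p),18)[:2].round(1).tolist() for p in [(80,158),(465,102),(515,320),(125,378)]])
print("ribtop",[ray(c,g(*p),68)[:2].round(1).tolist() for p in [(295,128),(348,120),(395,335),(337,342)]])
```

```text
tube hsv [105   5 197] fence [ 18  85 187] bench [ 14 127 156] lip [ 18  85 180] rib [ 11 141  92] board [ 17  75 184]
tube px [[224.8000030517578, 249.5], [233.3000030517578, 189.89999389648438], [257.70001220703125, 193.39999389648438], [249.10000610351562, 253.0]] mid [552.9  37.8] edges [147.7  61.2 147.5  59.3] long ang -0.1168
fence px [[170.1999969482422, 253.6999969482422], [183.3000030517578, 169.8000030517578], [193.5, 171.39999389648438], [180.39999389648438, 255.3000030517578]] mid [572.  180.9] edges [205.6  25.6 205.4  24.5] long ang -0.1015
lip px [[199.3000030517578, 258.5], [206.6999969482422, 176.10000610351562], [222.10000610351562, 177.5], [214.6999969482422, 259.8999938964844]] mid [564.5 115.2] edges [209.1  39.9 208.9  38.2] long ang -0.0504
boardL px [[348.79998779296875, 225.0], [378.20001220703125, 219.1999969482422], [386.20001220703125, 258.79998779296875], [356.70001220703125, 264.70001220703125]] mid [ 507.7 -272.7] edges [75.4 97.5 73.8 97.1] long ang 0.1433
board all px [[348.3999938964844, 222.39999389648438], [415.20001220703125, 212.10000610351562], [421.6000061035156, 253.8000030517578], [354.79998779296875, 264.0]] mid [ 517.7 -316.6] edges [170.1 102.6 166.3 101.7] long ang -1.4052
rib px [[375.6000061035156, 222.6999969482422], [392.29998779296875, 218.89999389648438], [400.5, 255.39999389648438], [383.79998779296875, 259.20001220703125]] mid [ 511.9 -304.5] edges [40.9 85.3 40.1 85.1] long ang 0.1611
fence top [[671.5, 181.0], [667.8, 156.2], [472.7, 200.6], [473.0, 177.0]]
lip [[663.0, 106.3], [663.2, 93.5], [464.9, 124.6], [465.1, 112.3]]
tube30 [[625.8, 58.2], [621.6, -0.0], [483.3, 74.2], [477.5, 16.4]]
board [[545.7, -226.2], [571.2, -387.0], [482.3, -400.8], [456.9, -240.9]]
ribtop [[553.6, -297.0], [557.0, -317.9], [474.5, -330.8], [471.5, -308.3]]
```

```bash
cat > st.py <<'E'
from h import *
from scipy.spatial.transform import Rotation as Ro
def plan(target=None,ydir=None):
    o=ctrl.get_obs(); R=Ro.from_rotvec(o["orientation"]).as_matrix(); p=np.array(o["ee_pos"])
    print("t",round(o["t"],2),"p",p.round(1),"F",np.round(o["ft_force"],1),"M",np.round(o["moment"],2),"w",round(o["width"],1))
    print("R cols x,y,z",R.T.round(4).tolist())
    print("yaw of tool y",np.arctan2(R[1,1],R[0,1]).round(4))
    if target is not None: print("shift in tool axes mm",(R.T@(np.array(target)-p)).round(1))
E
python3 - <<'E'
from st import *
plan([514,-313.6,130])
s=cam("side")
print("float grip top proj in side",proj(s,[514,-313.6,68]),"tube mid",proj(s,[549.5,37.5,30]),"tube ends",[proj(s,np.array([549.5,37.5,30])+k*np.array([.9937,-.112,0])) for k in(-70,70)])
for n,x,y in [("fence L",570.7-99.5,169+10),("fence R",570.7+99.5,169-10)]: print(n,"face base/top",proj(s,[x,y,0]),proj(s,[x,y,45]))
E
```

```text
t 0.3 p [ 183.9 -597.1  222.4] F [0.6 0.1 0.6] M [-0.04 -0.01 -0.  ] w 88.1
R cols x,y,z [[-0.0002, 0.0005, -1.0], [0.2944, -0.9557, -0.0005], [-0.9557, -0.2944, 0.0]]
yaw of tool y -1.272
shift in tool axes mm [  92.5 -173.7 -398.9]
float grip top proj in side [285.92057524 324.66867339] tube mid [220.18147078 209.25346885] tube ends [array([190.59515341, 216.44870158]), array([248.60865815, 202.34013028])]
fence L face base/top [169.31877097 194.16186717] [167.13396709 179.99714288]
fence R face base/top [243.73751657 176.83628041] [243.62002203 162.96165881]
```

```bash
python3 -m crank '[[[0,-0.0145,-0.033],[0,0,0],0.0878],[[0,-0.0145,-0.033],[0,0,0],0.0878],[[0,-0.0145,-0.033],[0,0,0],0.0878],[[0,-0.0145,-0.033],[0,0,0],0.0878],[[0,-0.0145,-0.033],[0,0,0],0.0878],[[0,-0.0145,-0.033],[0,0,0],0.0878],[[0,-0.0145,-0.033],[0,0,0],0.0878],[[0,-0.0145,-0.033],[0,0,0],0.0878]]'
python3 -m crank '[[[0.015,-0.0144,-0.033],[0,0,0],0.0878],[[0.015,-0.0144,-0.033],[0,0,0],0.0878],[[0.015,-0.0144,-0.033],[0,0,0],0.0878],[[0.015,-0.0145,-0.036],[0,0,0],0.0878],[[0,0,0],[0.072,0,0],0.0878],[[0,0,0],[0.072,0,0],0.0878],[[0,0,0],[0,0,0],0.0878],[[0,0,0],[0,0,0],0.0878]]'
python3 - <<'E'
from st import *
plan([514,-313.6,29])
c=cam("top");cv2.imwrite("pics/top1.png",c[0]);c=cam("side");cv2.imwrite("pics/side1.png",c[0])
E
```

```text
t: 1.02
ee_pos: [403.3, -407.4, 222.8]
orientation: [2.061, 0.31, -2.061]
ft_force: [-0.4, -0.4, -1.0]
width: 87.8
t: 1.68
ee_pos: [514.3, -313.7, 162.6]
orientation: [2.139, 0.169, -2.14]
ft_force: [-0.2, -0.1, -0.8]
width: 87.7
t 1.68 p [ 514.3 -313.7  162.6] F [-0.2 -0.1 -0.8] M [ 0.05 -0.04  0.01] w 87.7
R cols x,y,z [[-0.0001, 0.0001, -1.0], [0.1566, -0.9877, -0.0001], [-0.9877, -0.1566, 0.0001]]
yaw of tool y -1.4136
shift in tool axes mm [ 1.336e+02 -1.000e-01  2.000e-01]
```

View pics/side1.png

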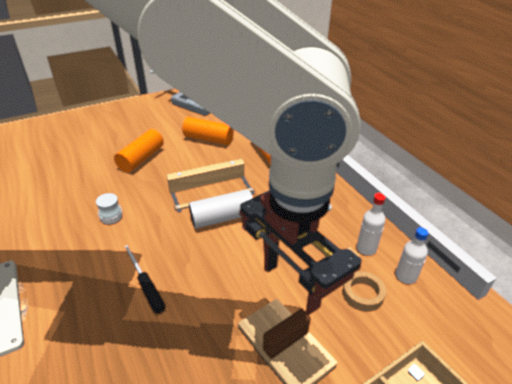

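The open jaws straddle the rib, with the fingertips at (270,268) and (315,305). Now I'll go down and close.

```bash
python3 -m crank '[[[0.03,0,0],[0,0,0],0.0878],[[0.03,0,0],[0,0,0],0.0878],[[0.03,0,0],[0,0,0],0.0878],[[0.025,0,0],[0,0,0],0.0878],[[0.0135,0,0],[0,0,0],0.0878],[[0.005,0,0],[0,0,0],0.0878],[[0,0,0],[0,0,0],0.0878],[[0,0,0],[0,0,0],0.0878]]'
python3 -m crank '[[[0,0,0],[0,0,0],0.02],[[0,0,0],[0,0,0],0.02],[[0,0,0],[0,0,0],0.02],[[0,0,0],[0,0,0],0.02],[[0,0,0],[0,0,0],0.02],[[0,0,0],[0,0,0],0.02],[[0,0,0],[0,0,0],0.02],[[0,0,0],[0,0,0],0.02]]'
python3 - <<'E'
from st import *
plan()
E
```

```text
t: 2.45
ee_pos: [514.8, -314.5, 30.2]
orientation: [2.142, 0.165, -2.139]
ft_force: [-0.2, -0.4, -0.1]
width: 87.8
t: 3.12
ee_pos: [514.2, -313.8, 29.2]
orientation: [2.141, 0.166, -2.141]
ft_force: [0.3, -0.2, 0.6]
width: 37.9
t 3.12 p [ 514.2 -313.8   29.2] F [ 0.3 -0.2  0.6] M [ 0.01  0.05 -0.02] w 37.9
R cols x,y,z [[-0.0, 0.0, -1.0], [0.1542, -0.988, -0.0], [-0.988, -0.1542, 0.0]]
yaw of tool y -1.4159
```

```bash
python3 -m crank '[[[0,0,0],[0,0,0],0.01],[[0,0,0],[0,0,0],0.01],[[0,0,0],[0,0,0],0.01],[[0,0,0],[0,0,0],0.01],[[0,0,0],[0,0,0],0.01],[[0,0,0],[0,0,0],0.01],[[-0.005,0,0],[0,0,0],0.01],[[-0.01,0,0],[0,0,0],0.01]]'
python3 -m crank '[[[-0.025,0,0],[0,0,0],0.01],[[-0.03,0,0],[0,0,0],0.01],[[-0.03,0,0],[0,0,0],0.01],[[-0.02,0,0],[0,0,0],0.01],[[0,0,0],[0.085,0,0],0.01],[[0,0,0],[0.085,0,0],0.01],[[0,0,0],[0.085,0,0],0.01],[[0,0,0],[0,0,0],0.01]]'
python3 - <<'E'
from st import *
plan([544.4,-13.2,149])
c=cam("side");cv2.imwrite("pics/side2.png",c[0])
E
```

```text
t: 3.78
ee_pos: [513.0, -313.0, 43.3]
orientation: [2.139, 0.168, -2.145]
ft_force: [-0.7, 0.2, -3.0]
width: 26.1
t: 4.45
ee_pos: [514.0, -313.6, 150.1]
orientation: [-2.169, 0.112, 2.168]
ft_force: [0.9, -0.4, -2.6]
width: 26.0
t 4.45 p [ 514.  -313.6  150.1] F [ 0.9 -0.4 -2.6] M [0.09 0.03 0.03] w 26.0
R cols x,y,z [[0.0004, -0.0001, -1.0], [-0.1029, -0.9947, 0.0001], [-0.9947, 0.1029, -0.0004]]
yaw of tool y -1.6739
shift in tool axes mm [   1.  -302.     0.7]
```

View pics/side2.png

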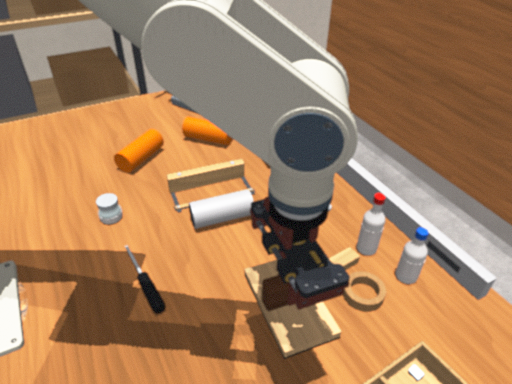

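The float is held level at (290,300). Next it goes over to just behind the tube.

```bash
python3 -m crank '[[[0,-0.036,0],[0,0,0],0.01],[[0,-0.039,0],[0,0,0],0.01],[[0,-0.039,0],[0,0,0],0.01],[[0,-0.039,0],[0,0,0],0.01],[[0,-0.039,0],[0,0,0],0.01],[[0,-0.039,0],[0,0,0],0.01],[[0,-0.039,0],[0,0,0],0.01],[[0,-0.032,0],[0,0,0],0.01]]'
python3 -m crank '[[[0.01,0,0],[0,0,0],0.01],[[0.01,0,0],[0,0,0],0.01],[[0.01,0,0],[0,0,0],0.01],[[0.01,0,0],[0,0,0],0.01],[[0.01,0,0],[0,0,0],0.01],[[0,0,0],[0,0,0],0.01],[[0,0,0],[0,0,0],0.01],[[0,0,0],[0,0,0],0.01]]'
python3 - <<'E'
from st import *
plan([544.4,-13.2,89.2])
c=cam("side");cv2.imwrite("pics/side3.png",cv2.resize(c[0][120:280,130:340],None,fx=3.5,fy=3.5))
c=cam("top");cv2.imwrite("pics/top3.png",cv2.resize(c[0][120:300,150:350],None,fx=3,fy=3))
E
```

```text
t: 5.17
ee_pos: [544.2, -10.8, 149.5]
orientation: [-2.172, 0.105, 2.172]
ft_force: [1.0, -0.0, -3.9]
width: 26.0
t: 5.83
ee_pos: [544.5, -14.0, 99.1]
orientation: [-2.169, 0.11, 2.17]
ft_force: [0.2, 0.2, -2.5]
width: 26.2
t 5.83 p [544.5 -14.   99.1] F [ 0.2  0.2 -2.5] M [0.05 0.04 0.  ] w 26.2
R cols x,y,z [[-0.0001, -0.0, -1.0], [-0.1009, -0.9949, 0.0], [-0.9949, 0.1009, 0.0001]]
yaw of tool y -1.6718
shift in tool axes mm [ 9.9 -0.7  0.2]
```

View pics/side3.png

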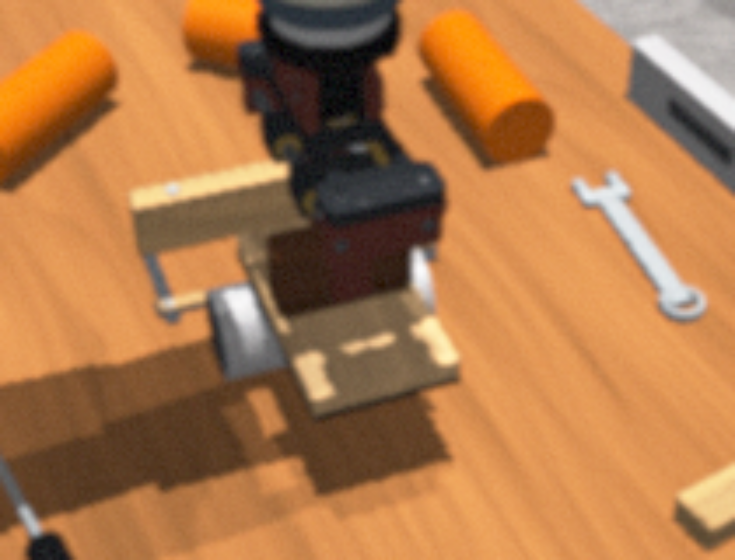

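View pics/top3.png

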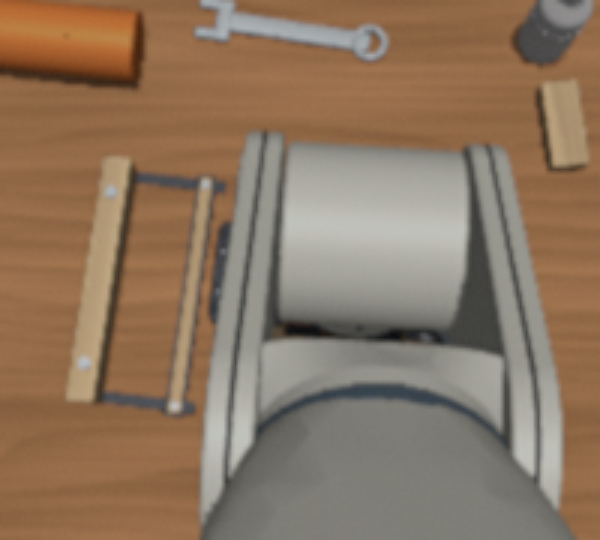

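The float sits over the tube, about 10 mm above it, and both tube ends stick out on either side at (240,330) and (422,280) in the enlarged side view. I'll lower it gently now.

```bash
python3 -m crank '[[[0.003,0,0],[0,0,0],0.01],[[0.002,0,0],[0,0,0],0.01],[[0.002,0,0],[0,0,0],0.01],[[0.001,0,0],[0,0,0],0.01],[[0,0,0],[0,0,0],0.01],[[0,0,0],[0,0,0],0.01],[[0,0,0],[0,0,0],0.01],[[0,0,0],[0,0,0],0.01]]'
python3 -m crank '[[[0.0005,0,0],[0,0,0],0.01],[[0.0005,0,0],[0,0,0],0.01],[[0.0005,0,0],[0,0,0],0.01],[[0,0,0],[0,0,0],0.01],[[0,0,0],[0,0,0],0.01],[[0,0,0],[0,0,0],0.01],[[0,0,0],[0,0,0],0.01],[[0,0,0],[0,0,0],0.01]]'
python3 -c "
from st import *;plan()"
```

```text
t: 6.6
ee_pos: [544.5, -13.3, 91.3]
orientation: [-2.17, 0.109, 2.17]
ft_force: [-0.7, 0.3, -3.6]
width: 25.5
t: 7.27
ee_pos: [544.4, -13.4, 89.7]
orientation: [-2.17, 0.109, 2.17]
ft_force: [0.1, 0.5, -3.1]
width: 26.0
t 7.27 p [544.4 -13.4  89.7] F [ 0.1  0.5 -3.1] M [ 0.02 -0.01 -0.02] w 26.0
R cols x,y,z [[-0.0, -0.0, -1.0], [-0.1, -0.995, 0.0], [-0.995, 0.1, 0.0]]
yaw of tool y -1.671
```

```bash
python3 -m crank '[[[0.0005,0,0],[0,0,0],0.01],[[0.0005,0,0],[0,0,0],0.01],[[0,0,0],[0,0,0],0.01],[[0,0,0],[0,0,0],0.01],[[0,0,0],[0,0,0],0.01],[[0,0,0],[0,0,0],0.01],[[0,0,0],[0,0,0],0.01],[[0,0,0],[0,0,0],0.01]]'
python3 -c "
from st import *;plan()"
```

```text
t: 7.93
ee_pos: [544.5, -13.3, 89.0]
orientation: [-2.17, 0.109, 2.17]
ft_force: [-2.2, 0.3, 5.9]
width: 25.8
t 7.93 p [544.5 -13.3  89. ] F [-2.2  0.3  5.9] M [0.47 0.42 0.03] w 25.8
R cols x,y,z [[0.0003, 0.0001, -1.0], [-0.1001, -0.995, -0.0001], [-0.995, 0.1001, -0.0003]]
yaw of tool y -1.6711
```

```bash
python3 -m crank '[[[0,-0.001,0],[0,0,0],0.01],[[0,-0.002,0],[0,0,0],0.01],[[0,-0.002,0],[0,0,0],0.01],[[0,-0.002,0],[0,0,0],0.01],[[0,-0.002,0],[0,0,0],0.01],[[0,-0.002,0],[0,0,0],0.01],[[0,-0.001,0],[0,0,0],0.01],[[0,0,0],[0,0,0],0.01]]'
python3 -c "
from st import *;plan()
c=cam('side');cv2.imwrite('pics/side4.png',cv2.resize(c[0][120:280,130:340],None,fx=3.5,fy=3.5)); plan()"
```

```text
t: 8.6
ee_pos: [546.0, -1.2, 89.0]
orientation: [-2.171, 0.109, 2.169]
ft_force: [-1.9, 0.6, 5.5]
width: 25.8
t 8.6 p [546.   -1.2  89. ] F [-1.9  0.6  5.5] M [0.48 0.27 0.02] w 25.8
R cols x,y,z [[0.0008, 0.0001, -1.0], [-0.1, -0.995, -0.0002], [-0.995, 0.1, -0.0008]]
yaw of tool y -1.671
t 8.65 p [546.   -1.3  89. ] F [-0.8 -0.1  5.4] M [0.47 0.32 0.02] w 25.7
R cols x,y,z [[0.0008, 0.0001, -1.0], [-0.1, -0.995, -0.0002], [-0.995, 0.1, -0.0008]]
yaw of tool y -1.671
```

View pics/side4.png

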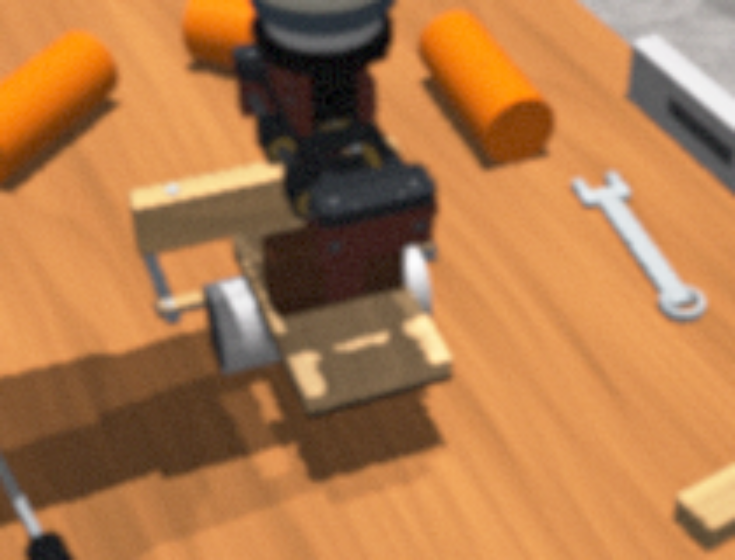

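The tube has moved forward slightly. The moment suggests the float presses more on its near edge, so I'll trim its tilt a little.

```bash
python3 -m crank '[[[0,-0.002,0],[0,-0.003,0],0.01],[[0,-0.002,0],[0,-0.003,0],0.01],[[0,-0.002,0],[0,-0.002,0],0.01],[[0,-0.002,0],[0,0,0],0.01],[[0,-0.002,0],[0,0,0],0.01],[[0,-0.002,0],[0,0,0],0.01],[[0,-0.001,0],[0,0,0],0.01],[[0,0,0],[0,0,0],0.01]]'
python3 -c "
from st import *;plan()"
```

```text
t: 9.32
ee_pos: [547.7, 11.7, 89.1]
orientation: [-2.163, 0.108, 2.177]
ft_force: [-2.4, 0.4, 5.7]
width: 26.1
t 9.32 p [547.7  11.7  89.1] F [-2.4  0.4  5.7] M [ 0.37 -0.09 -0.01] w 26.1
R cols x,y,z [[-0.0061, 0.0008, -1.0], [-0.0998, -0.995, -0.0002], [-0.995, 0.0998, 0.0062]]
yaw of tool y -1.6707
```

```bash
python3 -m crank '[[[0,-0.004,0],[0,0,0],0.01],[[0,-0.004,0],[0,0,0],0.01],[[0,-0.004,0],[0,0,0],0.01],[[0,-0.004,0],[0,0,0],0.01],[[0,-0.004,0],[0,0,0],0.01],[[0,-0.004,0],[0,0,0],0.01],[[0,-0.004,0],[0,0,0],0.01],[[0,-0.002,0],[0,0,0],0.01]]'
python3 -c "
from st import *;plan()
c=cam('side');cv2.imwrite('pics/side5.png',cv2.resize(c[0][120:280,130:340],None,fx=3.5,fy=3.5)); plan()"
```

```text
t: 9.98
ee_pos: [551.1, 41.9, 89.1]
orientation: [-2.164, 0.108, 2.176]
ft_force: [3.0, -0.7, 5.5]
width: 25.7
t 9.98 p [551.1  41.9  89.1] F [ 3.  -0.7  5.5] M [ 0.09 -0.96 -0.08] w 25.7
R cols x,y,z [[-0.0055, 0.0009, -1.0], [-0.0998, -0.995, -0.0004], [-0.995, 0.0998, 0.0055]]
yaw of tool y -1.6708
t 10.03 p [551.2  42.1  89.1] F [2.4 0.3 5.3] M [ 0.15 -1.06 -0.08] w 25.8
R cols x,y,z [[-0.0054, 0.001, -1.0], [-0.0997, -0.995, -0.0005], [-0.995, 0.0997, 0.0055]]
yaw of tool y -1.6706
```

View pics/side5.png

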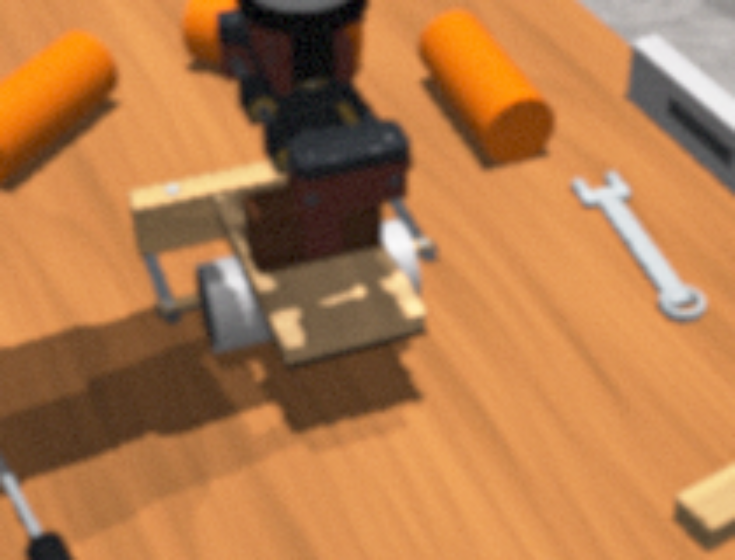

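```bash
python3 -m crank '[[[0,-0.003,-0.0002],[0,0.0015,0],0.01],[[0,-0.003,-0.0002],[0,0.0015,0],0.01],[[0,-0.003,-0.0002],[0,0.001,0],0.01],[[0,-0.003,0],[0,0,0],0.01],[[0,-0.003,0],[0,0,0],0.01],[[0,-0.003,0],[0,0,0],0.01],[[0,-0.002,0],[0,0,0],0.01],[[0,0,0],[0,0,0],0.01]]'
python3 -c "
from st import *;plan()"
```

```text
t: 10.7
ee_pos: [553.4, 61.5, 89.0]
orientation: [-2.168, 0.108, 2.172]
ft_force: [3.7, -0.1, 5.9]
width: 25.9
t 10.7 p [553.4  61.5  89. ] F [ 3.7 -0.1  5.9] M [ 0.06 -0.85 -0.06] w 25.9
R cols x,y,z [[-0.0021, 0.0004, -1.0], [-0.0996, -0.995, -0.0002], [-0.995, 0.0996, 0.0021]]
yaw of tool y -1.6706
```

Run:
```python
from st import *
c=cam('side');cv2.imwrite('pics/side6.png',cv2.resize(c[0][150:240,155:265],None,fx=7,fy=6.5,interpolation=cv2.INTER_CUBIC))
c=cam('top');cv2.imwrite('pics/top6.png',cv2.resize(c[0][140:290,130:330],None,fx=3.8,fy=3.8,interpolation=cv2.INTER_CUBIC))
```

```text
(no output)
```

View pics/side6.png

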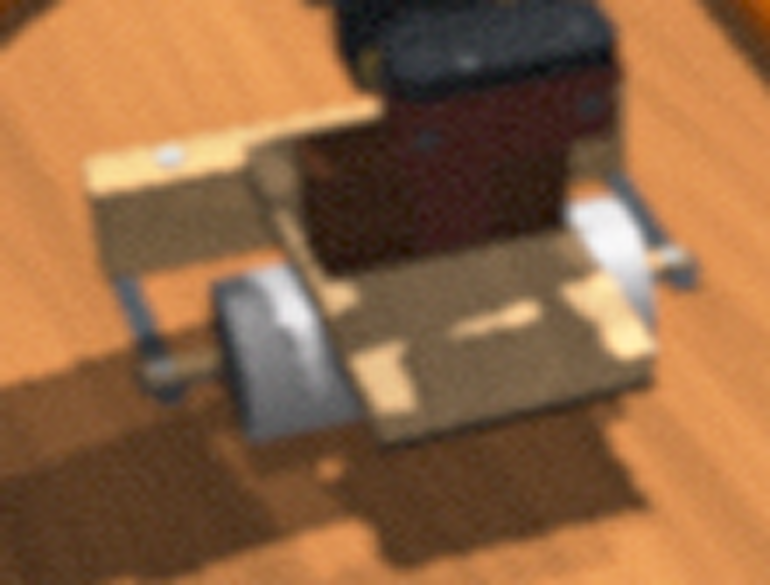

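View pics/top6.png

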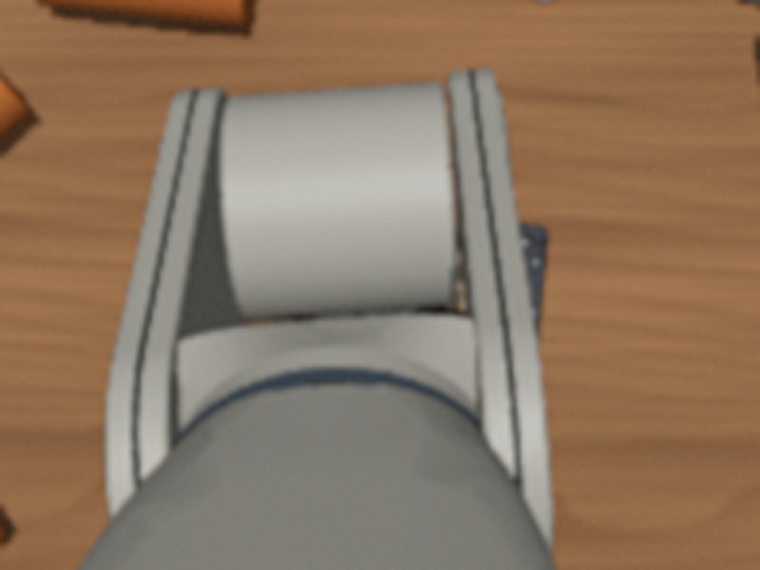

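The side view shows the tube's ends at (240,360) and (610,240), still before the lip (left end at (165,370)) and parallel to it. The top view is blocked by the arm. I'll continue slowly up to the lip.

```bash
python3 -m crank '[[[0,-0.003,-0.0002],[0,0,0],0.01],[[0,-0.003,-0.0002],[0,0,0],0.01],[[0,-0.002,-0.0002],[0,0,0],0.01],[[0,-0.002,-0.0002],[0,0,0],0.01],[[0,-0.002,0],[0,0,0],0.01],[[0,-0.002,0],[0,0,0],0.01],[[0,-0.001,0],[0,0,0],0.01],[[0,0,0],[0,0,0],0.01]]'
python3 -c "
from st import *;plan()"
```

```text
t: 11.47
ee_pos: [555.3, 76.2, 89.0]
orientation: [-2.167, 0.108, 2.173]
ft_force: [1.3, 0.1, 6.8]
width: 25.8
t 11.47 p [555.3  76.2  89. ] F [1.3 0.1 6.8] M [ 0.06 -0.59 -0.01] w 25.8
R cols x,y,z [[-0.003, 0.0004, -1.0], [-0.0997, -0.995, -0.0001], [-0.995, 0.0997, 0.003]]
yaw of tool y -1.6707
```

```bash
python3 -m crank '[[[0,-0.001,0],[0,0.001,0],0.01],[[0,-0.001,0],[0,0.001,0],0.01],[[0,-0.001,0],[0,0,0],0.01],[[0,-0.001,0],[0,0,0],0.01],[[0,-0.001,0],[0,0,0],0.01],[[0,-0.001,0],[0,0,0],0.01],[[0,-0.001,0],[0,0,0],0.01],[[0,0,0],[0,0,0],0.01]]'
python3 -c "
from st import *;plan()"
```

```text
t: 12.13
ee_pos: [556.1, 83.1, 89.0]
orientation: [-2.169, 0.108, 2.171]
ft_force: [2.1, 0.2, 6.7]
width: 26.0
t 12.13 p [556.1  83.1  89. ] F [2.1 0.2 6.7] M [-0.04 -0.57 -0.03] w 26.0
R cols x,y,z [[-0.0009, 0.0001, -1.0], [-0.0998, -0.995, -0.0], [-0.995, 0.0998, 0.0009]]
yaw of tool y -1.6707
```

```bash
python3 -m crank '[[[0,-0.001,0],[0,0.0005,0],0.01],[[0,-0.001,0],[0,0.0005,0],0.01],[[0,-0.001,0],[0,0,0],0.01],[[0,-0.001,0],[0,0,0],0.01],[[0,-0.001,0],[0,0,0],0.01],[[0,0,0],[0,0,0],0.01],[[0,0,0],[0,0,0],0.01],[[0,0,0],[0,0,0],0.01]]'
python3 -c "
from st import *;plan()"
```

```text
t: 12.8
ee_pos: [556.6, 88.0, 89.0]
orientation: [-2.17, 0.109, 2.17]
ft_force: [2.9, 0.6, 7.2]
width: 26.1
t 12.8 p [556.6  88.   89. ] F [2.9 0.6 7.2] M [ 0.03 -0.5   0.02] w 26.1
R cols x,y,z [[0.0001, 0.0, -1.0], [-0.0998, -0.995, -0.0001], [-0.995, 0.0998, -0.0001]]
yaw of tool y -1.6708
```

```bash
python3 -m crank '[[[0,-0.001,0],[0,0,0],0.01],[[0,-0.001,0],[0,0,0],0.01],[[0,-0.001,0],[0,0,0],0.01],[[0,-0.001,0],[0,0,0],0.01],[[0,-0.001,0],[0,0,0],0.01],[[0,-0.001,0],[0,0,0],0.01],[[0,0,0],[0,0,0],0.01],[[0,0,0],[0,0,0],0.01]]'
python3 -c "
from st import *;plan()"
```

```text
t: 13.47
ee_pos: [557.2, 93.4, 89.1]
orientation: [-2.171, 0.109, 2.171]
ft_force: [3.3, -2.9, 7.5]
width: 25.7
t 13.47 p [557.2  93.4  89.1] F [ 3.3 -2.9  7.5] M [-0.66 -0.36  0.05] w 25.7
R cols x,y,z [[0.0, -0.0009, -1.0], [-0.0993, -0.9951, 0.0009], [-0.9951, 0.0993, -0.0001]]
yaw of tool y -1.6702
```

The tube has met the lip: Fy is −2.9 N at about the expected place. I'll climb in small steps and lift the float as the tube's top rises, by tan(θ/2) ≈ 0.28 per mm at first.

```bash
python3 -m crank '[[[-0.0002,-0.001,0],[0,0,0],0.01],[[-0.0002,-0.001,0],[0,0,0],0.01],[[-0.0003,-0.001,0],[0,0,0],0.01],[[0,0,0],[0,0,0],0.01],[[0,0,0],[0,0,0],0.01],[[0,0,0],[0,0,0],0.01],[[0,0,0],[0,0,0],0.01],[[0,0,0],[0,0,0],0.01]]'
python3 -c "
from st import *;plan()"
```

```text
t: 14.13
ee_pos: [557.6, 96.4, 89.8]
orientation: [-2.171, 0.109, 2.171]
ft_force: [2.9, -3.0, 7.9]
width: 25.8
t 14.13 p [557.6  96.4  89.8] F [ 2.9 -3.   7.9] M [-0.56 -0.45  0.04] w 25.8
R cols x,y,z [[0.0001, -0.0008, -1.0], [-0.0994, -0.995, 0.0008], [-0.995, 0.0994, -0.0002]]
yaw of tool y -1.6704
```

```bash
python3 -m crank '[[[-0.0002,-0.001,0],[0,0,0],0.01],[[-0.0003,-0.001,0],[0,0,0],0.01],[[-0.0002,-0.001,0],[0,0,0],0.01],[[-0.0003,-0.001,0],[0,0,0],0.01],[[0,0,0],[0,0,0],0.01],[[0,0,0],[0,0,0],0.01],[[0,0,0],[0,0,0],0.01],[[0,0,0],[0,0,0],0.01]]'
python3 -c "
from st import *;plan()"
```

```text
t: 14.8
ee_pos: [558.0, 100.5, 90.7]
orientation: [-2.171, 0.109, 2.17]
ft_force: [4.1, -2.8, 5.9]
width: 25.9
t 14.8 p [558.  100.5  90.7] F [ 4.1 -2.8  5.9] M [-0.45 -0.61  0.06] w 25.9
R cols x,y,z [[0.0003, -0.0006, -1.0], [-0.0994, -0.995, 0.0006], [-0.995, 0.0994, -0.0003]]
yaw of tool y -1.6703
```

```bash
python3 -m crank '[[[-0.0002,-0.001,-0.0002],[0,0,0],0.01],[[-0.0001,-0.001,-0.0002],[0,0,0],0.01],[[-0.0002,-0.001,-0.0002],[0,0,0],0.01],[[-0.0002,-0.001,-0.0002],[0,0,0],0.01],[[0,0,0],[0,0,0],0.01],[[0,0,0],[0,0,0],0.01],[[0,0,0],[0,0,0],0.01],[[0,0,0],[0,0,0],0.01]]'
python3 -c "
from st import *;plan()"
```

```text
t: 15.47
ee_pos: [558.6, 104.4, 91.3]
orientation: [-2.17, 0.109, 2.172]
ft_force: [1.2, -2.1, 6.9]
width: 25.8
t 15.47 p [558.6 104.4  91.3] F [ 1.2 -2.1  6.9] M [-0.4  -0.31 -0.  ] w 25.8
R cols x,y,z [[-0.0009, -0.0007, -1.0], [-0.0995, -0.995, 0.0008], [-0.995, 0.0995, 0.0009]]
yaw of tool y -1.6704
```

```bash
python3 -m crank '[[[-0.0002,-0.001,0],[0,0,0],0.01],[[-0.0001,-0.001,0],[0,0,0],0.01],[[-0.0002,-0.001,0],[0,0,0],0.01],[[-0.0001,-0.001,0],[0,0,0],0.01],[[0,0,0],[0,0,0],0.01],[[0,0,0],[0,0,0],0.01],[[0,0,0],[0,0,0],0.01],[[0,0,0],[0,0,0],0.01]]'
python3 -c "
from st import *;plan()"
```

```text
t: 16.13
ee_pos: [559.1, 108.5, 91.9]
orientation: [-2.17, 0.109, 2.171]
ft_force: [2.9, -1.7, 6.6]
width: 25.7
t 16.13 p [559.1 108.5  91.9] F [ 2.9 -1.7  6.6] M [-0.36 -0.46  0.07] w 25.7
R cols x,y,z [[-0.0007, -0.0006, -1.0], [-0.0994, -0.995, 0.0007], [-0.995, 0.0994, 0.0007]]
yaw of tool y -1.6703
```

```bash
python3 -m crank '[[[-0.0001,-0.001,0],[0,0,0],0.01],[[-0.0001,-0.001,-0.0001],[0,0,0],0.01],[[-0.0001,-0.001,-0.0001],[0,0,0],0.01],[[-0.0001,-0.001,-0.0001],[0,0,0],0.01],[[-0.0001,-0.001,-0.0001],[0,0,0],0.01],[[0,0,0],[0,0,0],0.01],[[0,0,0],[0,0,0],0.01],[[0,0,0],[0,0,0],0.01]]'
python3 -c "
from st import *;plan()"
```

```text
t: 16.8
ee_pos: [559.7, 113.5, 92.3]
orientation: [-2.169, 0.109, 2.172]
ft_force: [1.5, -1.1, 6.7]
width: 25.6
t 16.8 p [559.7 113.5  92.3] F [ 1.5 -1.1  6.7] M [-0.27 -0.35  0.11] w 25.6
R cols x,y,z [[-0.0013, -0.0006, -1.0], [-0.0993, -0.9951, 0.0007], [-0.9951, 0.0993, 0.0012]]
yaw of tool y -1.6703
```

```bash
python3 -m crank '[[[-0.0001,-0.001,0],[0,0,0],0.01],[[-0.0001,-0.001,0],[0,0,0],0.01],[[-0.0001,-0.001,-0.0001],[0,0,0],0.01],[[0,-0.001,-0.0001],[0,0,0],0.01],[[0,-0.001,0],[0,0,0],0.01],[[0,0,0],[0,0,0],0.01],[[0,0,0],[0,0,0],0.01],[[0,0,0],[0,0,0],0.01]]'
python3 -c "
from st import *;plan()
c=cam('side');cv2.imwrite('pics/side7.png',cv2.resize(c[0][150:240,155:265],None,fx=7,fy=6.5,interpolation=cv2.INTER_CUBIC))"
```

```text
t: 17.47
ee_pos: [560.3, 118.5, 92.6]
orientation: [-2.169, 0.109, 2.172]
ft_force: [1.7, -0.1, 6.2]
width: 26.4
t 17.47 p [560.3 118.5  92.6] F [ 1.7 -0.1  6.2] M [-0.16 -0.29  0.14] w 26.4
R cols x,y,z [[-0.0015, -0.0005, -1.0], [-0.0993, -0.9951, 0.0006], [-0.9951, 0.0993, 0.0014]]
yaw of tool y -1.6703
```

View pics/side7.png

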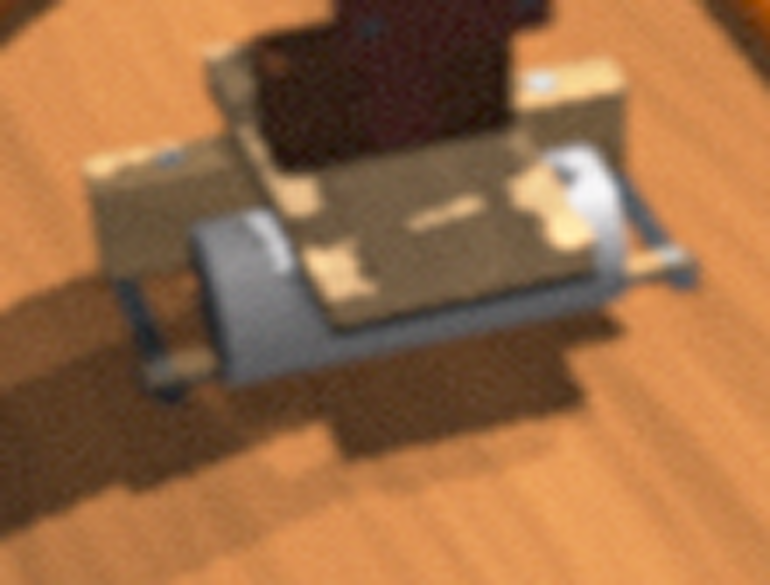

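The tube now sits on the lip (its ends in view at (210,300) and (600,215), parallel to it), and Fy is about 0. Next I'll cross the lip's flat top.

```bash
python3 -m crank '[[[0,-0.0015,0],[0,0,0],0.01],[[0,-0.0015,-0.0001],[0,0,0],0.01],[[0,-0.0015,-0.0001],[0,0,0],0.01],[[0,-0.0015,-0.0001],[0,0,0],0.01],[[0,-0.0015,0],[0,0,0],0.01],[[0,-0.0015,0],[0,0,0],0.01],[[0,-0.001,0],[0,0,0],0.01],[[0,0,0],[0,0,0],0.01]]'
python3 -c "
from st import *;plan()"
```

```text
t: 18.18
ee_pos: [561.5, 128.6, 92.7]
orientation: [-2.169, 0.108, 2.172]
ft_force: [0.8, -1.1, 7.5]
width: 25.9
t 18.18 p [561.5 128.6  92.7] F [ 0.8 -1.1  7.5] M [-0.16 -0.19  0.16] w 25.9
R cols x,y,z [[-0.0016, -0.0005, -1.0], [-0.0991, -0.9951, 0.0006], [-0.9951, 0.0991, 0.0015]]
yaw of tool y -1.6701
```

```bash
python3 -m crank '[[[0,-0.001,0],[0,0,0],0.01],[[0,-0.001,0],[0,0,0],0.01],[[0,-0.001,0],[0,0,0],0.01],[[0,-0.001,0],[0,0,0],0.01],[[0,-0.001,0],[0,0,0],0.01],[[0,-0.001,0],[0,0,0],0.01],[[0,0,0],[0,0,0],0.01],[[0,0,0],[0,0,0],0.01]]'
python3 -c "
from st import *;plan()"
```

```text
t: 18.85
ee_pos: [562.2, 134.5, 92.6]
orientation: [-2.169, 0.109, 2.172]
ft_force: [1.3, -0.2, 7.5]
width: 26.0
t 18.85 p [562.2 134.5  92.6] F [ 1.3 -0.2  7.5] M [-0.18 -0.26  0.16] w 26.0
R cols x,y,z [[-0.0015, -0.0005, -1.0], [-0.0992, -0.9951, 0.0006], [-0.9951, 0.0992, 0.0014]]
yaw of tool y -1.6701
```

```bash
python3 -m crank '[[[0,-0.001,0],[0,0,0],0.01],[[0,-0.001,0],[0,0,0],0.01],[[0,-0.001,0],[0,0,0],0.01],[[0,-0.001,0],[0,0,0],0.01],[[0,-0.001,0],[0,0,0],0.01],[[0,-0.001,0],[0,0,0],0.01],[[0,0,0],[0,0,0],0.01],[[0,0,0],[0,0,0],0.01]]'
python3 -c "
from st import *;plan()"
```

```text
t: 19.52
ee_pos: [562.9, 140.4, 92.6]
orientation: [-2.169, 0.108, 2.172]
ft_force: [1.6, -0.6, 6.9]
width: 25.9
t 19.52 p [562.9 140.4  92.6] F [ 1.6 -0.6  6.9] M [-0.21 -0.32  0.14] w 25.9
R cols x,y,z [[-0.0014, -0.0005, -1.0], [-0.0991, -0.9951, 0.0007], [-0.9951, 0.0991, 0.0013]]
yaw of tool y -1.6701
```

```bash
python3 -m crank '[[[0,-0.001,0],[0,0,0],0.01],[[0,-0.001,0],[0,0,0],0.01],[[0,-0.001,0],[0,0,0],0.01],[[0,-0.001,0],[0,0,0],0.01],[[0,0,0],[0,0,0],0.01],[[0,0,0],[0,0,0],0.01],[[0,0,0],[0,0,0],0.01],[[0,0,0],[0,0,0],0.01]]'
python3 -c "
from st import *;plan()"
```

```text
t: 20.18
ee_pos: [563.3, 144.4, 92.6]
orientation: [-2.169, 0.108, 2.172]
ft_force: [1.1, 0.2, 6.9]
width: 25.8
t 20.18 p [563.3 144.4  92.6] F [1.1 0.2 6.9] M [-0.16 -0.38  0.17] w 25.8
R cols x,y,z [[-0.0012, -0.0004, -1.0], [-0.0992, -0.9951, 0.0006], [-0.9951, 0.0992, 0.0012]]
yaw of tool y -1.6701
```

```bash
python3 -m crank '[[[0,-0.001,0],[0,0,0],0.01],[[0,-0.001,0],[0,0,0],0.01],[[0,-0.001,0],[0,0,0],0.01],[[0,0,0],[0,0,0],0.01],[[0,0,0],[0,0,0],0.01],[[0,0,0],[0,0,0],0.01],[[0,0,0],[0,0,0],0.01],[[0,0,0],[0,0,0],0.01]]'
python3 -c "
from st import *;plan()"
```

```text
t: 20.85
ee_pos: [563.6, 147.4, 92.5]
orientation: [-2.169, 0.108, 2.172]
ft_force: [1.2, 0.3, 4.9]
width: 25.9
t 20.85 p [563.6 147.4  92.5] F [1.2 0.3 4.9] M [-0.15 -0.47  0.18] w 25.9
R cols x,y,z [[-0.0012, -0.0004, -1.0], [-0.0993, -0.9951, 0.0005], [-0.9951, 0.0993, 0.0011]]
yaw of tool y -1.6702
```

```bash
python3 -m crank '[[[0.0001,-0.001,0],[0,0,0],0.01],[[0.0001,-0.001,0],[0,0,0],0.01],[[0.0001,-0.001,0],[0,0,0],0.01],[[0.0001,-0.001,0],[0,0,0],0.01],[[0,0,0],[0,0,0],0.01],[[0,0,0],[0,0,0],0.01],[[0,0,0],[0,0,0],0.01],[[0,0,0],[0,0,0],0.01]]'
python3 -c "
from st import *;plan()"
```

```text
t: 21.52
ee_pos: [564.1, 151.5, 92.2]
orientation: [-2.17, 0.108, 2.172]
ft_force: [0.6, 2.3, 6.4]
width: 25.8
t 21.52 p [564.1 151.5  92.2] F [0.6 2.3 6.4] M [-0.05 -0.44  0.2 ] w 25.8
R cols x,y,z [[-0.001, -0.0003, -1.0], [-0.0992, -0.9951, 0.0004], [-0.9951, 0.0992, 0.001]]
yaw of tool y -1.6701
```

```bash
python3 -m crank '[[[0.0001,-0.001,0],[0,0,0],0.01],[[0.0001,-0.001,0],[0,0,0],0.01],[[0.0001,-0.001,0],[0,0,0],0.01],[[0.0001,-0.001,0],[0,0,0],0.01],[[0,0,0],[0,0,0],0.01],[[0,0,0],[0,0,0],0.01],[[0,0,0],[0,0,0],0.01],[[0,0,0],[0,0,0],0.01]]'
python3 -c "
from st import *;plan()"
```

```text
t: 22.18
ee_pos: [564.5, 155.5, 91.8]
orientation: [-2.17, 0.108, 2.172]
ft_force: [1.2, 2.0, 6.1]
width: 26.0
t 22.18 p [564.5 155.5  91.8] F [1.2 2.  6.1] M [-0.03 -0.43  0.18] w 26.0
R cols x,y,z [[-0.0009, -0.0002, -1.0], [-0.0992, -0.9951, 0.0003], [-0.9951, 0.0992, 0.0009]]
yaw of tool y -1.6701
```

```bash
python3 -m crank '[[[0.0001,-0.001,0],[0,0,0],0.01],[[0.0002,-0.001,0],[0,0,0],0.01],[[0.0001,-0.001,0],[0,0,0],0.01],[[0.0002,-0.001,0],[0,0,0],0.01],[[0,0,0],[0,0,0],0.01],[[0,0,0],[0,0,0],0.01],[[0,0,0],[0,0,0],0.01],[[0,0,0],[0,0,0],0.01]]'
python3 -c "
from st import *;plan()"
```

```text
t: 22.85
ee_pos: [565.0, 159.6, 91.3]
orientation: [-2.17, 0.108, 2.171]
ft_force: [0.1, 1.1, 7.2]
width: 26.1
t 22.85 p [565.  159.6  91.3] F [0.1 1.1 7.2] M [ 0.02 -0.37  0.16] w 26.1
R cols x,y,z [[-0.0008, -0.0, -1.0], [-0.0992, -0.9951, 0.0001], [-0.9951, 0.0992, 0.0008]]
yaw of tool y -1.6702
```

```bash
python3 -m crank '[[[0.0001,-0.001,0],[0,0,0],0.01],[[0.0002,-0.001,0],[0,0,0],0.01],[[0.0002,-0.001,0],[0,0,0],0.01],[[0.0002,-0.001,0],[0,0,0],0.01],[[0,0,0],[0,0,0],0.01],[[0,0,0],[0,0,0],0.01],[[0,0,0],[0,0,0],0.01],[[0,0,0],[0,0,0],0.01]]'
python3 -c "
from st import *;plan()"
```

```text
t: 23.52
ee_pos: [565.5, 163.7, 90.8]
orientation: [-2.17, 0.108, 2.171]
ft_force: [0.6, 2.9, 7.9]
width: 25.8
t 23.52 p [565.5 163.7  90.8] F [0.6 2.9 7.9] M [ 0.02 -0.37  0.16] w 25.8
R cols x,y,z [[-0.0005, 0.0001, -1.0], [-0.0992, -0.9951, -0.0001], [-0.9951, 0.0992, 0.0005]]
yaw of tool y -1.6701
```

```bash
python3 -m crank '[[[0.0002,-0.001,0],[0,0,0],0.01],[[0.0001,-0.001,0],[0,0,0],0.01],[[0.0002,-0.001,0],[0,0,0],0.01],[[0.0002,-0.001,0],[0,0,0],0.01],[[0,0,0],[0,0,0],0.01],[[0,0,0],[0,0,0],0.01],[[0,0,0],[0,0,0],0.01],[[0,0,0],[0,0,0],0.01]]'
python3 -c "
from st import *;plan()"
```

```text
t: 24.18
ee_pos: [565.9, 167.8, 90.1]
orientation: [-2.17, 0.108, 2.171]
ft_force: [1.0, 2.9, 7.4]
width: 26.0
t 24.18 p [565.9 167.8  90.1] F [1.  2.9 7.4] M [ 0.18 -0.34  0.18] w 26.0
R cols x,y,z [[-0.0004, 0.0002, -1.0], [-0.0991, -0.9951, -0.0002], [-0.9951, 0.0991, 0.0004]]
yaw of tool y -1.6701
```

```bash
python3 -m crank '[[[0.0002,-0.001,0],[0,0,0],0.01],[[0.0002,-0.001,0],[0,0,0],0.01],[[0.0002,-0.001,0],[0,0,0],0.01],[[0.0002,-0.001,0],[0,0,0],0.01],[[0,0,0],[0,0,0],0.01],[[0,0,0],[0,0,0],0.01],[[0,0,0],[0,0,0],0.01],[[0,0,0],[0,0,0],0.01]]'
python3 -c "
from st import *;plan()"
```

```text
t: 24.85
ee_pos: [566.4, 171.9, 89.3]
orientation: [-2.17, 0.107, 2.171]
ft_force: [1.0, 3.3, 8.5]
width: 25.9
t 24.85 p [566.4 171.9  89.3] F [1.  3.3 8.5] M [ 0.25 -0.33  0.23] w 25.9
R cols x,y,z [[-0.0003, 0.0004, -1.0], [-0.0991, -0.9951, -0.0003], [-0.9951, 0.0991, 0.0003]]
yaw of tool y -1.6701
```

```bash
python3 -m crank '[[[0.0001,-0.001,0],[0,0,0],0.01],[[0,-0.001,0],[0,0,0],0.01],[[0.0001,-0.001,0],[0,0,0],0.01],[[0,-0.001,0],[0,0,0],0.01],[[0,0,0],[0,0,0],0.01],[[0,0,0],[0,0,0],0.01],[[0,0,0],[0,0,0],0.01],[[0,0,0],[0,0,0],0.01]]'
python3 -c "
from st import *;plan()
c=cam('side');cv2.imwrite('pics/side8.png',cv2.resize(c[0][150:240,155:265],None,fx=7,fy=6.5,interpolation=cv2.INTER_CUBIC))"
```

```text
t: 25.52
ee_pos: [566.8, 175.2, 89.0]
orientation: [-2.17, 0.108, 2.171]
ft_force: [2.4, -0.7, 6.4]
width: 25.7
t 25.52 p [566.8 175.2  89. ] F [ 2.4 -0.7  6.4] M [-0.44 -0.42  0.18] w 25.7
R cols x,y,z [[-0.0005, -0.0006, -1.0], [-0.0989, -0.9951, 0.0007], [-0.9951, 0.0989, 0.0004]]
yaw of tool y -1.6699
```

View pics/side8.png

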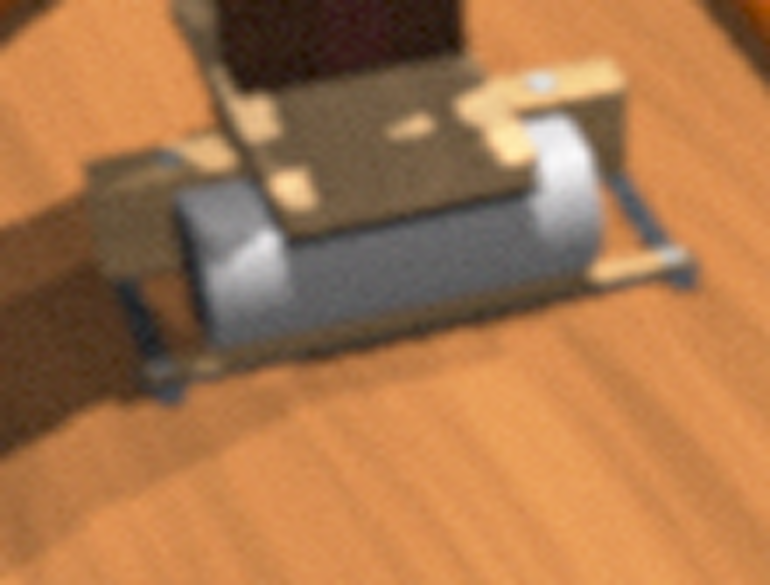

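The tube is down in the nest beyond the lip (ends at (195,270) and (590,190)), still parallel. I'll roll on to the fence.

```bash
python3 -m crank '[[[0,-0.002,0],[0,0,0],0.01],[[0,-0.002,-0.0002],[0,0,0],0.01],[[0,-0.002,-0.0002],[0,0,0],0.01],[[0,-0.002,-0.0001],[0,0,0],0.01],[[0,-0.002,0],[0,0,0],0.01],[[0,-0.001,0],[0,0,0],0.01],[[0,-0.001,0],[0,0,0],0.01],[[0,0,0],[0,0,0],0.01]]'
python3 -c "
from st import *;plan()"
python3 -m crank '[[[0,-0.001,0],[0,0,0],0.01],[[0,-0.001,0],[0,0,0],0.01],[[0,-0.001,0],[0,0,0],0.01],[[0,-0.001,0],[0,0,0],0.01],[[0,0,0],[0,0,0],0.01],[[0,0,0],[0,0,0],0.01],[[0,0,0],[0,0,0],0.01],[[0,0,0],[0,0,0],0.01]]'
python3 -c "
from st import *;plan()"
```

```text
t: 26.23
ee_pos: [568.2, 187.1, 88.9]
orientation: [-2.17, 0.108, 2.172]
ft_force: [2.0, -0.3, 7.1]
width: 25.9
t 26.23 p [568.2 187.1  88.9] F [ 2.  -0.3  7.1] M [-0.53 -0.31  0.16] w 25.9
R cols x,y,z [[-0.0012, -0.0008, -1.0], [-0.0989, -0.9951, 0.0009], [-0.9951, 0.0989, 0.0011]]
yaw of tool y -1.6698
t: 26.9
ee_pos: [568.6, 191.0, 88.9]
orientation: [-2.17, 0.109, 2.172]
ft_force: [1.6, 0.7, 7.2]
width: 25.7
t 26.9 p [568.6 191.   88.9] F [1.6 0.7 7.2] M [-0.53 -0.31  0.15] w 25.7
R cols x,y,z [[-0.0011, -0.0008, -1.0], [-0.0989, -0.9951, 0.0009], [-0.9951, 0.0989, 0.001]]
yaw of tool y -1.6699
```

```bash
python3 -m crank '[[[0,-0.001,0],[0,0,0],0.01],[[0,-0.001,0],[0,0,0],0.01],[[0,-0.001,0],[0,0,0],0.01],[[0,-0.001,0],[0,0,0],0.01],[[0,-0.001,0],[0,0,0],0.01],[[0,0,0],[0,0,0],0.01],[[0,0,0],[0,0,0],0.01],[[0,0,0],[0,0,0],0.01]]'
python3 -c "
from st import *;plan()
c=cam('side');cv2.imwrite('pics/side9.png',cv2.resize(c[0][150:240,155:265],None,fx=7,fy=6.5,interpolation=cv2.INTER_CUBIC))"
```

```text
t: 27.57
ee_pos: [569.1, 195.8, 88.9]
orientation: [-2.17, 0.109, 2.172]
ft_force: [1.6, -0.3, 6.8]
width: 26.2
t 27.57 p [569.1 195.8  88.9] F [ 1.6 -0.3  6.8] M [-0.7  -0.38  0.12] w 26.2
R cols x,y,z [[-0.0011, -0.0011, -1.0], [-0.0988, -0.9951, 0.0012], [-0.9951, 0.0988, 0.001]]
yaw of tool y -1.6698
```

View pics/side9.png

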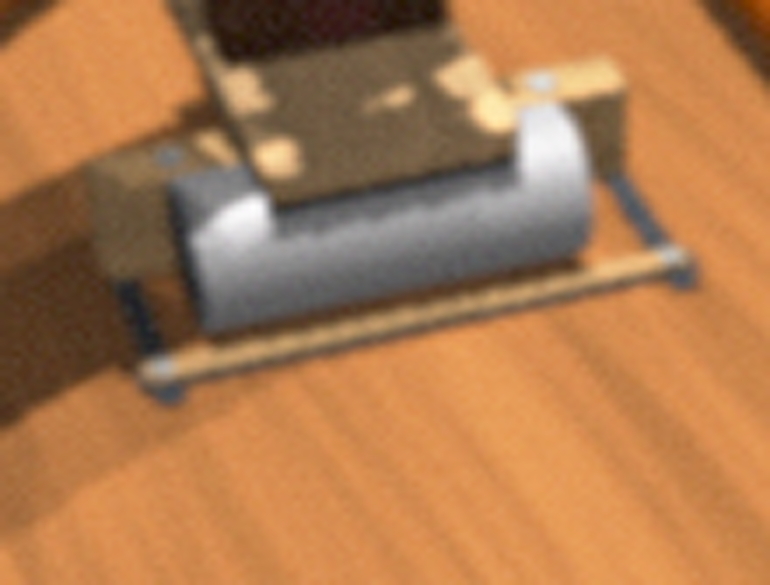

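```bash
python3 -m crank '[[[0,-0.001,0],[0,0,0],0.01],[[0,-0.001,0],[0,0,0],0.01],[[0,-0.001,0],[0,0,0],0.01],[[0,-0.001,0],[0,0,0],0.01],[[0,0,0],[0,0,0],0.01],[[0,0,0],[0,0,0],0.01],[[0,0,0],[0,0,0],0.01],[[0,0,0],[0,0,0],0.01]]'
python3 -c "
from st import *;plan()"
```

```text
t: 28.28
ee_pos: [568.9, 198.4, 88.7]
orientation: [-2.17, 0.111, 2.175]
ft_force: [1.1, -6.4, 8.2]
width: 25.8
t 28.28 p [568.9 198.4  88.7] F [ 1.1 -6.4  8.2] M [-1.98 -0.18  0.09] w 25.8
R cols x,y,z [[-0.0027, -0.0033, -1.0], [-0.0986, -0.9951, 0.0035], [-0.9951, 0.0986, 0.0024]]
yaw of tool y -1.6695
```

Fy is −6.4 N, so the tube is against the fence. I'll push a touch more to square it up, ease the pressure, then lift straight up.

```bash
python3 -m crank '[[[0,-0.0005,0],[0,0,0],0.01],[[0,-0.0005,0],[0,0,0],0.01],[[0,-0.0005,0],[0,0,0],0.01],[[0,0,0],[0,0,0],0.01],[[0,0,0],[0,0,0],0.01],[[0,0,0],[0,0,0],0.01],[[0,0,0],[0,0,0],0.01],[[0,0,0],[0,0,0],0.01]]'
python3 -c "
from st import *;plan()
c=cam('side');cv2.imwrite('pics/side10.png',cv2.resize(c[0][150:240,155:265],None,fx=7,fy=6.5,interpolation=cv2.INTER_CUBIC))"
```

```text
t: 28.95
ee_pos: [568.8, 199.7, 88.6]
orientation: [-2.169, 0.111, 2.176]
ft_force: [1.0, -7.1, 8.8]
width: 26.3
t 28.95 p [568.8 199.7  88.6] F [ 1.  -7.1  8.8] M [-2.16 -0.11  0.04] w 26.3
R cols x,y,z [[-0.0032, -0.0035, -1.0], [-0.0986, -0.9951, 0.0038], [-0.9951, 0.0986, 0.0028]]
yaw of tool y -1.6695
```

View pics/side10.png

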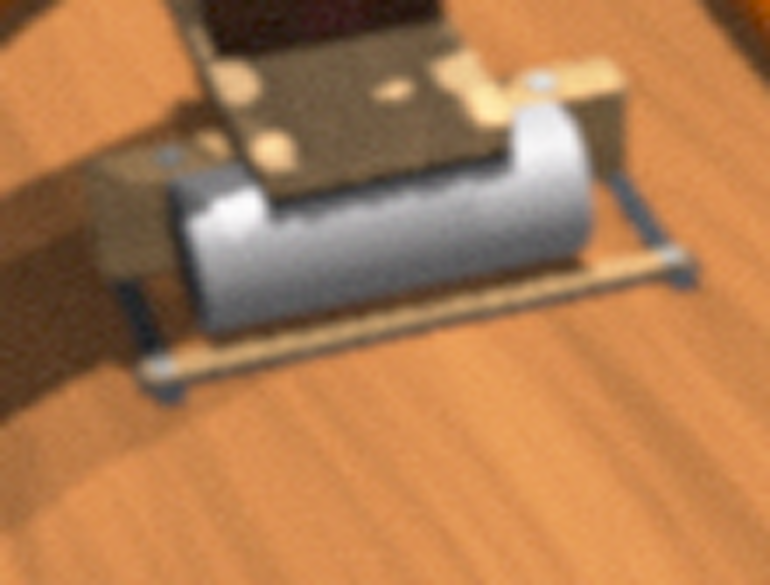

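The tube hasn't moved since the last picture and the float now slips on it, so it is home. Lifting off.

```bash
python3 -m crank '[[[-0.0004,0,0],[0,0,0],0.01],[[-0.0004,0,0],[0,0,0],0.01],[[-0.0005,0,0],[0,0,0],0.01],[[-0.001,0,0],[0,0,0],0.01],[[-0.002,0,0],[0,0,0],0.01],[[-0.004,0,0],[0,0,0],0.01],[[-0.008,0,0],[0,0,0],0.01],[[-0.012,0,0],[0,0,0],0.01]]'
python3 -m crank '[[[-0.015,0,0],[0,0,0],0.01],[[-0.015,0,0],[0,0,0],0.01],[[0,0.02,0],[0,0,0],0.01],[[0,0.035,0],[0,0,0],0.01],[[0,0.038,0],[0,0,0],0.01],[[0,0.038,0],[0,0,0],0.01],[[0,0.038,0],[0,0,0],0.01],[[0,0.03,0],[0,0,0],0.01]]'
python3 -c "
from st import *;plan([519,-260,60])
c=cam('side');cv2.imwrite('pics/side11.png',c[0])
c=cam('top');cv2.imwrite('pics/top11.png',c[0])"
```

```text
t: 29.67
ee_pos: [568.8, 201.6, 116.7]
orientation: [-2.167, 0.109, 2.174]
ft_force: [-0.2, -0.1, -2.9]
width: 25.9
t: 30.33
ee_pos: [549.6, 1.5, 148.3]
orientation: [-2.17, 0.109, 2.17]
ft_force: [0.6, 0.6, -2.3]
width: 25.7
t 30.33 p [549.6   1.5 148.3] F [ 0.6  0.6 -2.3] M [ 0.05 -0.06  0.02] w 25.7
R cols x,y,z [[0.0002, -0.0002, -1.0], [-0.1003, -0.995, 0.0002], [-0.995, 0.1003, -0.0002]]
yaw of tool y -1.6713
shift in tool axes mm [ 88.4 263.3   4.2]
```

View pics/side11.png

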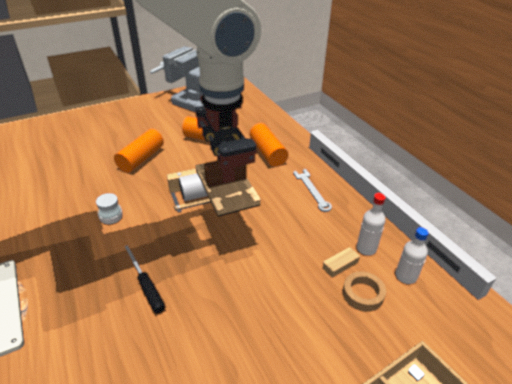

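View pics/top11.png

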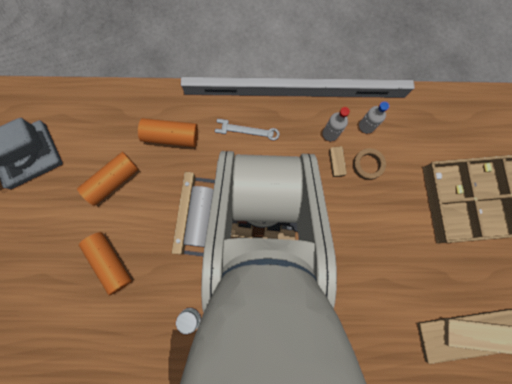

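The tube lies along the fence at (199,217) in the top view, and the float is still held level. Now back to its old, open place.

```bash
python3 -m crank '[[[0,0.036,0],[0,0,0],0.01],[[0,0.038,0],[0,0,0],0.01],[[0,0.038,0],[0,0,0],0.01],[[0,0.038,0],[0,0,0],0.01],[[0,0.038,0],[0,0,0],0.01],[[0,0.038,0],[0,0,0],0.01],[[0,0.038,0],[0,0,0],0.01],[[0,0.03,0],[0,0,0],0.01]]'
python3 -m crank '[[[0.025,0,0],[0,0,0],0.01],[[0.025,0,0],[0,0,0],0.01],[[0.025,0,0],[0,0,0],0.01],[[0.02,0,0],[0,0,0],0.01],[[0.01,0,0],[0,0,0],0.01],[[0.005,0,0],[0,0,0],0.01],[[0,0,0],[0,0,0],0.01],[[0,0,0],[0,0,0],0.01]]'
python3 -c "
from st import *;plan()"
```

```text
t: 31.1
ee_pos: [520.7, -291.1, 148.3]
orientation: [-2.171, 0.11, 2.17]
ft_force: [1.2, 0.9, -2.3]
width: 26.2
t: 31.77
ee_pos: [521.2, -288.9, 38.0]
orientation: [-2.171, 0.109, 2.17]
ft_force: [-0.6, -0.8, -3.5]
width: 26.1
t 31.77 p [ 521.2 -288.9   38. ] F [-0.6 -0.8 -3.5] M [ 0.03 -0.01  0.06] w 26.1
R cols x,y,z [[0.0002, -0.0005, -1.0], [-0.0996, -0.995, 0.0005], [-0.995, 0.0996, -0.0003]]
yaw of tool y -1.6706
```

```bash
python3 -m crank '[[[0.003,0,0],[0,0,0],0.01],[[0.002,0,0],[0,0,0],0.01],[[0.002,0,0],[0,0,0],0.01],[[0.001,0,0],[0,0,0],0.01],[[0.0005,0,0],[0,0,0],0.01],[[0.0005,0,0],[0,0,0],0.01],[[0,0,0],[0,0,0],0.01],[[0,0,0],[0,0,0],0.01]]'
python3 -c "
from st import *;plan()"
```

```text
t: 32.43
ee_pos: [520.4, -288.9, 29.1]
orientation: [-2.169, 0.109, 2.171]
ft_force: [-2.7, 2.0, 8.1]
width: 25.7
t 32.43 p [ 520.4 -288.9   29.1] F [-2.7  2.   8.1] M [ 0.35  0.31 -0.01] w 25.7
R cols x,y,z [[-0.0006, -0.0001, -1.0], [-0.1001, -0.995, 0.0001], [-0.995, 0.1001, 0.0006]]
yaw of tool y -1.6711
```

Down on the bench at standing height. I'll open the jaws, then withdraw.

```bash
python3 -m crank '[[[0,0,0],[0,0,0],0.0878],[[0,0,0],[0,0,0],0.0878],[[0,0,0],[0,0,0],0.0878],[[0,0,0],[0,0,0],0.0878],[[0,0,0],[0,0,0],0.0878],[[0,0,0],[0,0,0],0.0878],[[0,0,0],[0,0,0],0.0878],[[0,0,0],[0,0,0],0.0878]]'
python3 -m crank '[[[0,0,0],[0,0,0],0.0878],[[0,0,0],[0,0,0],0.0878],[[-0.015,0,0],[0,0,0],0.0878],[[-0.03,0,0],[0,0,0],0.0878],[[-0.03,0,0],[0,0,0],0.0878],[[-0.035,0,0],[0,0,0],0.0878],[[-0.035,0,0],[0,0,0],0.0878],[[-0.03,0,0],[0,0,0],0.0878]]'
python3 -m crank '[[[0,0,0.035],[0,0,0],0.0878],[[0,0,0.035],[0,0,0],0.0878],[[0,0,0.035],[0,0,0],0.0878],[[0,0.03,0.015],[0,0,0],0.0878],[[0,0.035,0],[0,0,0],0.0878],[[0,0.035,0],[0,0,0],0.0878],[[0,0.035,0],[0,0,0],0.0878],[[0,0,0],[0,0,0],0.0878]]'
python3 - <<'E'
from st import *
plan()
c=cam("top");cv2.imwrite("pics/top12.png",c[0]);cv2.imwrite("pics/top12j.png",cv2.resize(c[0][160:270,160:270],None,fx=5,fy=5,interpolation=cv2.INTER_CUBIC))
s=cam("side");cv2.imwrite("pics/side12.png",s[0]);cv2.imwrite('pics/side12j.png',cv2.resize(s[0][150:240,155:265],None,fx=7,fy=6.5,interpolation=cv2.INTER_CUBIC))
im=c[0];hsv=cv2.cvtColor(im,cv2.COLOR_BGR2HSV);m=((hsv[...,1]<70)&(hsv[...,2]>90)).astype(np.uint8)*255
z=np.zeros_like(m);z[175:260,185:225]=m[175:260,185:225]
ct=max(cv2.findContours(z,0,cv2.CHAIN_APPROX_NONE)[0],key=cv2.contourArea)
b=cv2.boxPoints(cv2.minAreaRect(ct));W=np.array([ray(c,p,30)[:2] for p in b]);print(b.round(1).tolist(),W.round(1).tolist(),W.mean(0).round(1))
E
```

```text
t: 33.1
ee_pos: [520.2, -288.8, 27.9]
orientation: [-2.169, 0.109, 2.171]
ft_force: [-0.2, 0.0, -0.1]
width: 75.6
t: 33.77
ee_pos: [520.6, -288.9, 205.3]
orientation: [-2.17, 0.109, 2.17]
ft_force: [-0.5, -0.5, -0.3]
width: 87.6
t: 34.43
ee_pos: [387.3, -416.6, 203.7]
orientation: [-2.171, 0.116, 2.169]
ft_force: [0.7, 0.7, 0.1]
width: 88.0
t 34.43 p [ 387.3 -416.6  203.7] F [0.7 0.7 0.1] M [ 0.06 -0.   -0.04] w 88.0
R cols x,y,z [[0.0009, -0.0036, -1.0], [-0.1032, -0.9947, 0.0035], [-0.9947, 0.1032, -0.0013]]
yaw of tool y -1.6741
[[182.6999969482422, 243.89999389648438], [191.39999389648438, 184.1999969482422], [216.39999389648438, 187.8000030517578], [207.60000610351562, 247.60000610351562]] [[495.4, 178.3], [643.2, 163.7], [634.8, 101.2], [487.5, 117.7]] [565.2 140.2]
```

View pics/top12.png

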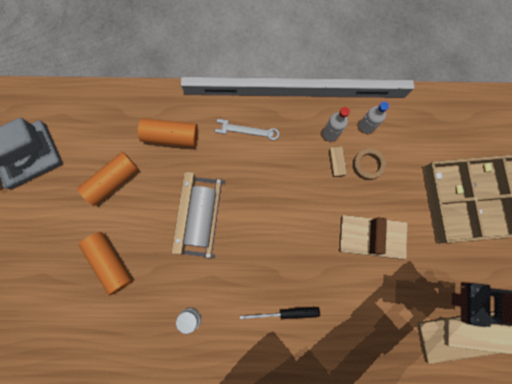

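View pics/top12j.png

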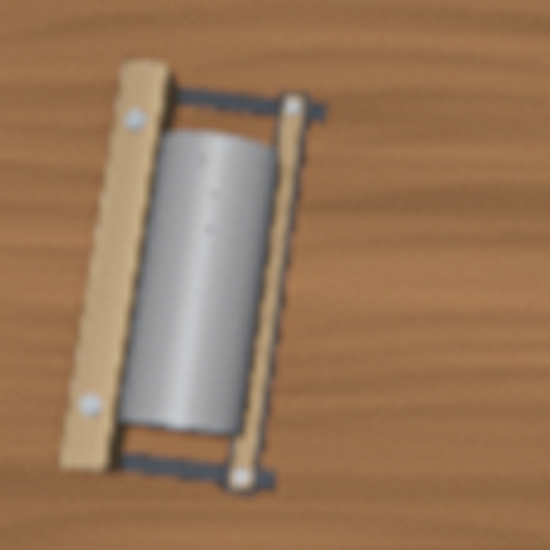

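View pics/side12.png

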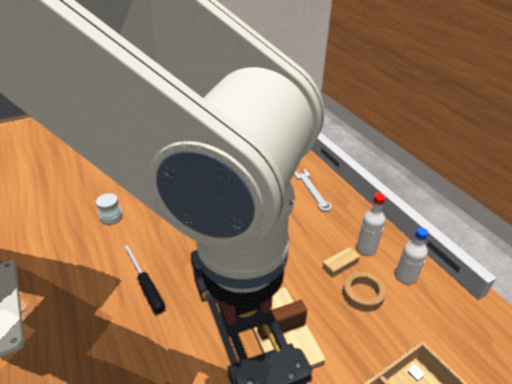

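View pics/side12j.png

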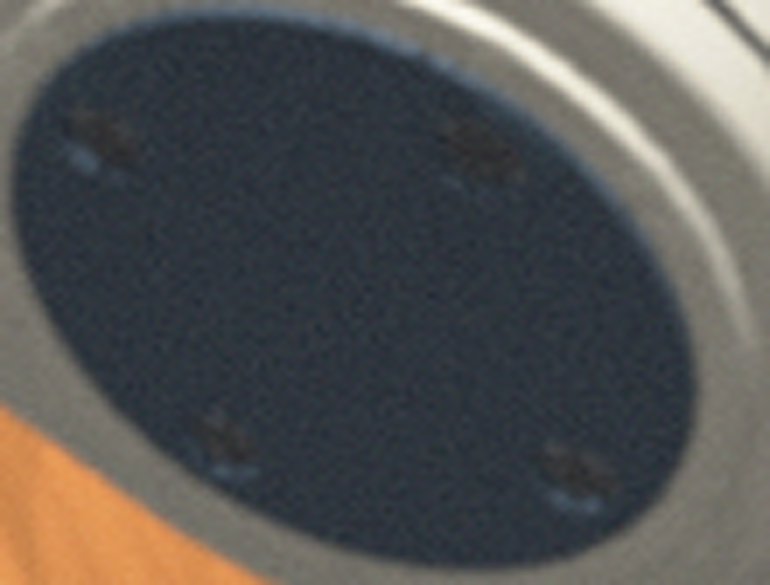

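The top view shows the tube touching the fence with no visible gap, at (200,216), and the float flat and clear at (374,237). Nothing else has moved. The tube measures jig x ≈ −29.7 mm, y ≈ +3 mm, angle within about 0.01 rad. I'm handing in.

```bash
python3 -c "
from workcell import workorder; print(workorder.close_job())"
```

```text
the job is handed in; nothing more can be done
None
```

I rolled the tube over the lip and home against the fence with the float. Then I put the float back flat on open bench, let go of it, and handed the job in at about 34.5 s of the 72 s allowed. The hand-in reports no verdict.

- **Pressing force:** it read about 8–12 N throughout, allowing for the float's own weight. These are readings at the end of each move, so short peaks in between were not seen.
- **Lip and fence:** the tube's top rose about 3.6 mm over the lip. The fence showed as a sideways force of about 7 N, at which the float began to slip on the tube.
- **Tube, last check:** the final top view put the tube's middle at jig x about −29.7 mm and y about +3 mm, with no gap visible. The camera calibration is only good to about 2 mm.
- **Squareness:** the tube's two edges measured −0.099 and −0.111 rad against −0.10 for the fence, so it is square within about 0.01 rad.
- **Float and bench:** the float is flat, released and well clear of the tube and jig. The other things looked unmoved.
- **Not confirmed:** the arm blocked the side camera at the end, so only the top camera made the final check of the tube.
- **Sideways force:** a small force of up to 4 N along the tube built up while rolling, and I eased it off with small shifts.

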